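# Chock the barrel arm and tighten its lock ring

### The job

Lock the punch holder at its present setting: stand the blue die block upright in the pocket between the barrel's yellow arm paddle and the steel fence, so that the barrel cannot turn, and let go of it; then turn the knurled brass lock ring clockwise (seen from above) until it stops, its red mark in line with the red mark on the housing. The barrel must keep its setting, the block stays in the pocket, and the punch, bushing and rubber pad are left alone.

Things in the scene. Friction and masses are not known exactly. Their poses are not given: they have to be found in the camera images.
- fixture: Grey fixture, bolted down. Origin on the bench, z up, front at -x. Base plate 12 mm thick, x -205 to 95, y -75 to 75 mm. Inclined housing plate, 92 mm along the slope, 120 wide, 16 thick, centre (0,0,140) mm; its normal = barrel axis leans 35 deg from vertical to the front: (-0.574,0,0.819). Red mark on it, uphill of the ring.
- pocket (a point): Centre of the pocket's floor (top of the base plate), at (-125, 30.5, 12) mm in the fixture's frame and axes. Open above and at both x ends, 49 mm wide in y: yellow paddle face 24.5 mm off at -y, fence face 24.5 mm off at +y. Paddle (50 mm long in x) and fence reach 38 to 39 mm above this floor.
- fence (a point): Middle of the top edge of the fence's inner face, at (-125, 55, 50) mm in the fixture's frame and axes. The steel fence is 60 mm long (x), 16 mm thick (away to +y), and stands 38 mm up from the base plate.
- die_block: Loose blue die block, 56 mm (its x) by 40 mm (its y) by 100 mm tall (z), about 0.55 kg, standing upright; origin at the centre of its underside. It fits the pocket with its 40 mm side across the pocket (its y along the fixture's y, either way round).
- ring_grip (a point): On the barrel axis at mid height of the brass ring (56 mm diameter, 26 mm thick along the axis). z = barrel axis, outward, 35 deg from vertical; y = the fixture's y with the barrel at 0. Ring's lower face is 20 mm above the housing plate (40 mm wide boss between). The 37 mm barrel sticks out 21 mm above the ring.
- lock_ring (a joint): Angle of the lock ring on the barrel, rad. Grows when turned clockwise seen from above, up to a hard stop at 1.3 (locked, red marks in line); starts from 0 to 0.45. Stiff thread, 0.35 N m; stays where left. It drags the barrel round with it unless the barrel is held.
- barrel (a joint): Angle of the barrel in the housing, rad; 0 is its present setting. Grows clockwise seen from above, the paddle then moving towards the fence (fixture's +y). Turns easily (0.08 N m). Its rigid arm runs under the housing plate down to the yellow paddle at the front, 12 mm thick, about 150 mm from the axis.
- bushing: Loose brass guide bushing, 52 mm in diameter, 62 mm tall, standing; origin at the centre of its underside. Not needed.
- pad: Loose squat black rubber stripper pad, 70 mm in diameter, 30 mm tall; origin at the centre of its underside. Not needed.
- punch: Loose steel round punch, 140 mm long along its x, 36 mm thick, lying on the bench; origin on the underside, mid length. Not needed.

How it is judged:
By the outcome, as a careful person would: the job done as asked, in the order asked, and still so for the second after the job is handed in, with the robot touching nothing.
It also fails if it takes over 61 s, if anything falls off the work surface, if the arm or the gripper's body presses on something with over 40 N, if the wrist force passes 120 N, or if a joint passes its speed limit or range.

### The arm

A 6-joint arm with a two-finger parallel gripper is mounted at the origin on the work surface. World frame = base frame: x ahead of the robot, y to its left, z up, the work surface at z = 0. Lengths are in m, angles in rad, forces in N, time in s.
With the tool pointing down it reaches from about 0.375 to 0.975 m from the base axis. Payload 3.8 kg.
Tool frame: the origin (TCP) lies on the front face of the gripper's body, between the roots of the fingers; the fingertips stand 73 mm ahead of it and the grasp point (between the pads) lies 54 mm ahead of it; x points along the fingers, y is the direction in which the jaws open and shut, and the axes are right-handed (so a half turn about x gives the same grasp; the last joint's range is limited). The gripper opens to 85 mm and grips with 20 to 120 N. Pads are 22 mm wide; open, the fingers measure 114 mm over their backs; the gripper's body (76 mm by 85 mm) begins 54 mm behind the grasp point. The pads swing forward as they close: fully open they stand 13 mm farther back than shut.
Start: joints at [-1.144, 0.264, 1.604, -0, 1.274, -0.037], TCP at [0.302, -0.604, 0.304] pointing down, gripper open.
Joint ranges: [-2.63, 2.63], [-0.94, 2.18], [0.31, 2.57], [-1.31, 4.45], [0, 2.66], [-2.55, 2.55]. Speed limits (rad/s): [2.57, 2.57, 3.14, 3.14, 3.14, 3.14].

### API

Orientations are given as a 3x3 rotation matrix whose columns are the frame's x, y, z axes.
In Python, from station import * gives the robot as it stands.
- The arm moves only by the tool apply_moves, never from a script. Its argument "targets" is a list of rows, each an object of numbers: "x", "y", "z": the shift along the world's x, y, z normalised to -1 to 1, where 1 is 4 cm; "wx", "wy", "wz": the turn, a rotation vector about the world's x, y, z normalised to -1 to 1, where 1 is 4 degrees; "claw": the closure, from 0 (fully open) to 1 (shut). A call has 1 to 20 rows; each row shifts and turns the pose as measured when the row begins; what a row does not reach is not made up. A row lasts 1/10 s, in which the tool goes at most 50 mm and 8.59 degrees, less where a joint would pass 70% of its speed; a pose out of reach is approached as far as the arm can. A call with a number of a shift or a turn outside -1 to 1 is refused whole. A call with a gripper value outside its range is refused whole. The fingers move at their own pace and stop on an object; "force" is the grip in N (left out, the last holds). Time passes only in rows, so rows that do not move let the fingers close. It gives the time, the measured TCP pose, the force and the opening at its end, in the units of the state.
- get_state(): the state, without advancing time (a new reading comes with each control period).
- capture(name): name is "side" or "top" or "wrist"; returns a dict with "image" (400x640x3 uint8, blue, green, red), "fx", "fy", "cx", "cy" (pixels), "view" (4x4, takes a point from world to camera coordinates); the wrist camera has in their place "hand_eye" (4x4, takes a point from camera to tool coordinates, whose origin is the TCP and whose axes are the tool frame's). Camera axes: x right, y down, z forward; pixel columns grow to the right and rows downward; lengths in m; the calibration is good to about 2 mm. A picture is of the moment at which its call begins: read the wrist's pose just before it. There is no depth.
- job_done(): hands the job in, once; it reports no verdict.
The state is a dict: "clock": time; "qpos": joint angles; "joint_vel": joint speeds; "tau": joint torques, N m; "tcp_pos": TCP position; "tool_rot": TCP orientation; "contact_force": force on the tool from outside, world axes, zero at the start; "wrist_torque": the same for the moment, N m; "finger_gap": finger opening in m.
Only numpy, scipy, OpenCV 4.12 (cv2) and the standard library are available. Lean on these libraries where they do the work, as an engineer would, in place of code of your own. Each camera call takes 0.05 s, during which the arm holds its last target. There are 200 camera calls.

## Working session

There is one attempt and no reset: what is moved stays moved. The work goes in short steps, Python scripts to look and compute and a tool call to move; the robot and the scene stay as the last step left them, time stands still between calls to the robot, and variables do not carry over. Pictures are saved under pics/ and viewed, about 8 in all and at most 12, crops included, and the job is handed in when it is done.

Besides the shell and the picture viewer there is one more tool, called after "Call:" as name(argument=value, ...), one argument or row to a line, values as JSON. apply_moves: Moves the arm, as the interface text tells. Scaled input: -1 to 1 covers 4 cm each way for a shift and 4 degrees each way for a turn. Its arguments: {"type":"object","properties":{"targets":{"type":"array","items":{"type":"object","properties":{"x":{"type":"number","minimum":-1,"maximum":1},"y":{"type":"number","minimum":-1,"maximum":1},"z":{"type":"number","minimum":-1,"maximum":1},"wx":{"type":"number","minimum":-1,"maximum":1},"wy":{"type":"number","minimum":-1,"maximum":1},"wz":{"type":"number","minimum":-1,"maximum":1},"claw":{"type":"number"}}}},"force":{"type":"number"}},"required":["targets"]}

```bash
ls; mkdir -p pics; cat > h.py <<'E'
from station import *
import numpy as np, cv2
np.set_printoptions(precision=4,suppress=True)
def cap(n,f=None):
    s=get_state(); c=capture(n); c['K']=np.array([[c['fx'],0,c['cx']],[0,c['fy'],c['cy']],[0,0,1.]])
    if n=='wrist':
        T=np.eye(4);T[:3,:3]=np.array(s['tool_rot']);T[:3,3]=s['tcp_pos'];c['view']=np.linalg.inv(T@np.array(c['hand_eye']))
    c['view']=np.array(c['view'])
    if f: cv2.imwrite('pics/'+f,c['image'])
    return c
def ray(c,u,v):
    V=c['view'];R=V[:3,:3];o=-R.T@V[:3,3]
    d=R.T@np.linalg.inv(c['K'])@np.array([u,v,1.]);return o,d/np.linalg.norm(d)
def onz(c,u,v,z):
    o,d=ray(c,u,v);return o+d*(z-o[2])/d[2]
def proj(c,P):
    P=np.atleast_2d(P);q=(c['view'][:3,:3]@P.T).T+c['view'][:3,3];q=q@c['K'].T;return q[:,:2]/q[:,2:]
def show(s=None):
    s=s or get_state()
    for k in('clock','qpos','tcp_pos','contact_force','finger_gap'):print(k,np.array(s[k]))
    print(np.array(s['tool_rot']))
E
python3 - <<'E'
from h import *
import pickle
d={}
for n in('side','top'):
    d[n]=cap(n,n+'0.png'); c=d[n]; o,_=ray(c,320,200);print(n,o,c['view'][:3,:3].round(2).tolist(),c['fx'])
pickle.dump(d,open('c0.pkl','wb'))
show()
E
```

```text
pics
side [0.3525 0.6864 0.7532] [[-0.94, -0.34, 0.01], [-0.24, 0.63, -0.74], [0.24, -0.7, -0.67]] 376.3778460263176
top [0.4126 0.0541 1.0076] [[0.01, -1.0, 0.04], [-0.99, -0.01, -0.16], [0.16, -0.04, -0.99]] 385.60772336833713
clock 0.1
qpos [-1.1439  0.2647  1.6052  0.      1.2737 -0.0369]
tcp_pos [ 0.3017 -0.6032  0.3027]
contact_force [ 0.4191 -0.9814 -0.7849]
finger_gap 0.08553701885862408
[[-0.0008  0.4474 -0.8944]
 [ 0.0019 -0.8944 -0.4474]
 [-1.     -0.002  -0.0001]]
```

View pics/top0.png

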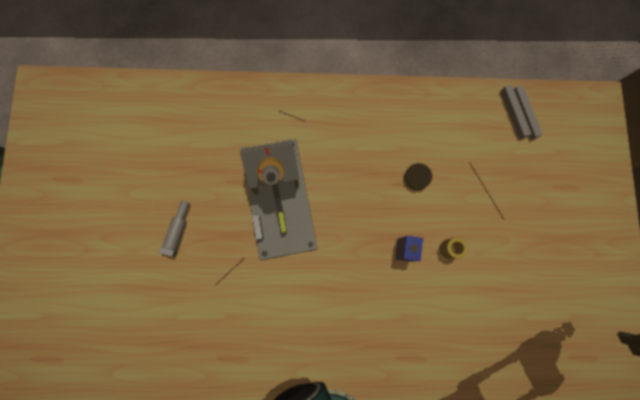

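View pics/side0.png

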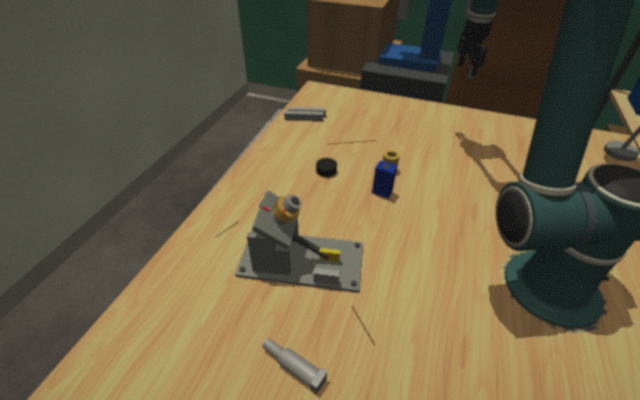

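Top view: base plate corners about (241,149), (296,140), (316,248), (262,259); block (412,248); bushing (456,248), close to the block; ring (271,171). The side view agrees.

```bash
python3 - <<'E'
from h import *
import pickle
d=pickle.load(open('c0.pkl','rb'));c=d['top']
P=np.array([onz(c,u,v,.012) for u,v in [(241,149),(296,140),(316,248),(262,259)]])
print(P, [np.linalg.norm(P[i]-P[(i+1)%4]) for i in range(4)])
for n in d:
    c=d[n];hsv=cv2.cvtColor(c['image'],cv2.COLOR_BGR2HSV);m=cv2.inRange(hsv,(110,120,60),(130,255,255))
    if n=='side': m[:, 400:]=0; m[:140]=0
    cs,_=cv2.findContours(m,0,2);k=max(cs,key=cv2.contourArea);print(n,cv2.minAreaRect(k),cv2.approxPolyDP(k,2,True)[:,0].tolist())
c=d['top']
print('bushing',onz(c,456,248,.062),'block',onz(c,414,248,.1))
im=cv2.resize(c['image'][130:270,230:330],None,fx=4,fy=4,interpolation=2)
im2=cv2.resize(c['image'][220:270,385:475],None,fx=4,fy=4,interpolation=2)
out=np.zeros((560,770,3),np.uint8);out[:,:400]=im;out[:200,405:765]=im2
cv2.imwrite('pics/crop.png',np.clip(out*1.6,0,255).astype(np.uint8))
w=cap('wrist');print(w['hand_eye'],w['fx'],w['cx'],w['cy'])
E
```

```text
[[0.7175 0.2322 0.012 ]
 [0.7454 0.087  0.012 ]
 [0.4579 0.0306 0.012 ]
 [0.429  0.1675 0.012 ]] [np.float64(0.1479058372951192), np.float64(0.2929775537896398), np.float64(0.1399173871933059), np.float64(0.295700847680187)]
side ((386.300048828125, 167.10000610351562), (18.341211318969727, 9.486832618713379), 18.434947967529297) [[377, 169], [390, 173], [394, 172], [396, 166], [386, 162], [380, 162]]
top ((408.0087585449219, 247.88528442382812), (5.06196928024292, 20.171178817749023), 4.39870548248291) [[411, 238], [407, 239], [405, 255], [408, 258], [410, 253], [407, 245]]
bushing [ 0.4585 -0.3148  0.062 ] block [ 0.4558 -0.1991  0.1   ]
[[ 0.0009 -0.2578  0.9662 -0.0703]
 [ 1.     -0.0005 -0.0011 -0.0003]
 [ 0.0007  0.9662  0.2578 -0.0638]
 [ 0.      0.      0.      1.    ]] 310.5371529561729 319.0154333146805 197.0282881560688
```

View pics/crop.png

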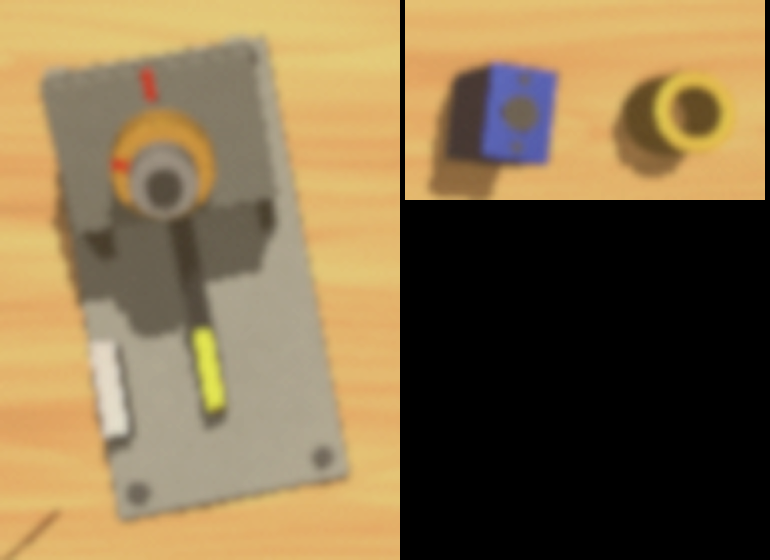

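Crop (4x): block top corners about (492,63), (557,72), (548,165), (482,155). Plate front corners (120,520), (350,475). The ring mark (121,165) is about 75° short of the housing mark (149,85). I'll work out rough poses and a hover pose.

```bash
cat >> h.py <<'E'
from scipy.spatial.transform import Rotation as Ro
def tool(yaw,t):
    s,c=np.sin(t),np.cos(t)
    return Ro.from_euler('z',yaw).as_matrix()@np.array([[s,0,-c],[0,-1,0],[-c,0,-s]])
def go(p,R,s=None,st=0.9):
    s=s or get_state();dp=np.array(p)-s['tcp_pos'];w=Ro.from_matrix(R@np.array(s['tool_rot']).T).as_rotvec()
    N=int(np.ceil(max(np.abs(dp).max()/.04,np.abs(np.degrees(w)).max()/4)/st))
    print('rows',max(N,1),'shift',dp/.04/max(N,1),'turn',np.degrees(w)/4/max(N,1),'tot mm',dp*1e3,'deg',np.degrees(w))
E
python3 - <<'E'
from h import *
import pickle
d=pickle.load(open('c0.pkl','rb'));c=d['top']
B=np.array([onz(c,385+(u-405)/4,220+v/4,.1) for u,v in[(492,63),(557,72),(548,165),(482,155)]])
print('block',B.mean(0),np.linalg.norm(B-np.roll(B,-1,0),axis=1))
e=B[0]-B[3]+B[1]-B[2];by=np.arctan2(e[1],e[0]);print('yaw',np.degrees(by))
L,Rr=[onz(c,230+u/4,130+v/4,.012) for u,v in[(120,520),(350,475)]]
F2=onz(c,230+268/4.,130+150/4.,.012)
f=L-Rr; print(np.linalg.norm(f),'fix yaw',np.degrees(np.arctan2(-f[0],f[1])),np.degrees(np.arctan2(*(F2-Rr)[1::-1])))
fy=np.arctan2(-f[0],f[1]);Rf=Ro.from_euler('z',fy).as_matrix();O=(L+Rr)/2-Rf@[-.205,0,.012]
print('fixO',O,'pocket',O+Rf@[-.125,.0305,.012])
R=tool(by,np.radians(25))
g=B.mean(0)+[0,0,-.025]
p=g-R[:,0]*.054+[0,0,.12];print('hover',p);go(p,R)
E
```

```text
block [ 0.4549 -0.1984  0.1   ] [0.0392 0.0552 0.0394 0.0546]
yaw -7.78095827377974
0.14870305223010968 fix yaw 11.47083168719811 14.753203733443302
fixO [0.6421 0.1404 0.    ] pocket [0.5135 0.1454 0.012 ]
hover [ 0.4323 -0.1953  0.2439]
rows 12 shift [ 0.2719  0.8501 -0.1227] turn [ 0.0842 -0.5218 -0.7046] tot mm [130.5047 408.0277 -58.8945] deg [  4.0438 -25.0458 -33.8226]
```

Call:
apply_moves(
  targets=[
    {"x":0.27,"y":0.85,"z":-0.12,"wx":0.08,"wy":-0.52,"wz":-0.7,"claw":0},
    {"x":0.27,"y":0.85,"z":-0.12,"wx":0.08,"wy":-0.52,"wz":-0.7,"claw":0},
    {"x":0.27,"y":0.85,"z":-0.12,"wx":0.08,"wy":-0.52,"wz":-0.7,"claw":0},
    {"x":0.27,"y":0.85,"z":-0.12,"wx":0.08,"wy":-0.52,"wz":-0.7,"claw":0},
    {"x":0.27,"y":0.85,"z":-0.12,"wx":0.08,"wy":-0.52,"wz":-0.7,"claw":0},
    {"x":0.27,"y":0.85,"z":-0.12,"wx":0.08,"wy":-0.52,"wz":-0.7,"claw":0},
    {"x":0.27,"y":0.85,"z":-0.12,"wx":0.08,"wy":-0.52,"wz":-0.7,"claw":0},
    {"x":0.27,"y":0.85,"z":-0.12,"wx":0.08,"wy":-0.52,"wz":-0.7,"claw":0},
    {"x":0.27,"y":0.85,"z":-0.12,"wx":0.08,"wy":-0.52,"wz":-0.7,"claw":0},
    {"x":0.27,"y":0.85,"z":-0.12,"wx":0.08,"wy":-0.52,"wz":-0.7,"claw":0},
    {"x":0.27,"y":0.85,"z":-0.12,"wx":0.08,"wy":-0.52,"wz":-0.7,"claw":0},
    {"x":0.27,"y":0.85,"z":-0.12,"wx":0.08,"wy":-0.52,"wz":-0.7,"claw":0},
    {"claw":0},
  ],
)

```text
invalid input
```

```bash
python3 - <<'E'
from h import *
import pickle
show();c=cap('wrist','w1.png');pickle.dump(c,open('w1.pkl','wb'))
p=[.4549,-.1984,.1];print(proj(c,[p]))
E
```

```text
clock 0.15
qpos [-1.1439  0.2646  1.6051  0.      1.2737 -0.0369]
tcp_pos [ 0.3018 -0.6033  0.3028]
contact_force [-0.3119 -0.36    0.4576]
finger_gap 0.08553260902158004
[[-0.0007  0.4473 -0.8944]
 [ 0.0016 -0.8944 -0.4473]
 [-1.     -0.0017 -0.0001]]
[[-137.554  -295.6441]]
```

View pics/w1.png

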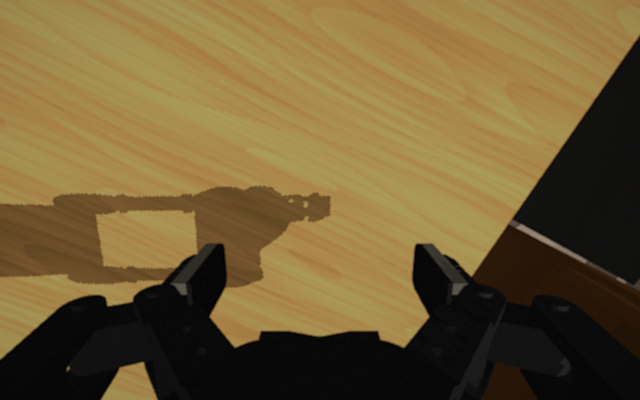

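The move was refused, and the wrist view shows only bare bench at the start pose. I'll test the row format with a single row.

Call:
apply_moves(
  targets=[
    {"x":0.27,"y":0.85,"z":-0.12,"wx":0.08,"wy":-0.52,"wz":-0.7,"claw":0},
  ],
  force=60,
)

```text
clock: 0.3
tcp_pos: [0.3123, -0.572, 0.2984]
tool_rot: [[0.037, 0.4, -0.916], [0.003, -0.916, -0.4], [-0.999, 0.012, -0.035]]
contact_force: [1.8, 1.3, 0.2]
finger_gap: 0.0856
```

Call:
apply_moves(
  targets=[
    {"x":0.27,"y":0.85,"z":-0.12,"wx":0.08,"wy":-0.52,"wz":-0.7,"claw":0},
    {"x":0.27,"y":0.85,"z":-0.12,"wx":0.08,"wy":-0.52,"wz":-0.7,"claw":0},
    {"x":0.27,"y":0.85,"z":-0.12,"wx":0.08,"wy":-0.52,"wz":-0.7,"claw":0},
    {"x":0.27,"y":0.85,"z":-0.12,"wx":0.08,"wy":-0.52,"wz":-0.7,"claw":0},
    {"x":0.27,"y":0.85,"z":-0.12,"wx":0.08,"wy":-0.52,"wz":-0.7,"claw":0},
    {"x":0.27,"y":0.85,"z":-0.12,"wx":0.08,"wy":-0.52,"wz":-0.7,"claw":0},
    {"x":0.27,"y":0.85,"z":-0.12,"wx":0.08,"wy":-0.52,"wz":-0.7,"claw":0},
    {"x":0.27,"y":0.85,"z":-0.12,"wx":0.08,"wy":-0.52,"wz":-0.7,"claw":0},
    {"x":0.27,"y":0.85,"z":-0.12,"wx":0.08,"wy":-0.52,"wz":-0.7,"claw":0},
    {"x":0.27,"y":0.85,"z":-0.12,"wx":0.08,"wy":-0.52,"wz":-0.7,"claw":0},
    {"x":0.27,"y":0.85,"z":-0.12,"wx":0.08,"wy":-0.52,"wz":-0.7,"claw":0},
    {"x":0,"y":0,"z":0,"wx":0,"wy":0,"wz":0,"claw":0},
  ],
  force=60,
)

```text
clock: 1.5
tcp_pos: [0.4311, -0.1803, 0.2397]
tool_rot: [[0.429, -0.16, -0.889], [-0.063, -0.987, 0.148], [-0.901, -0.008, -0.433]]
contact_force: [-1.1, -0.1, -0.5]
finger_gap: 0.0855
```

```bash
python3 - <<'E'
from h import *
import pickle
show();c=cap('wrist','w2.png');pickle.dump(c,open('w2.pkl','wb'))
go([.4323,-.1953,.2439],tool(np.radians(-7.8),np.radians(25)))
p=[.4549,-.1984,.1];print(proj(c,[p]))
E
```

```text
clock 1.5
qpos [-0.5507 -0.3071  2.3372  0.2645  0.7128  1.0171]
tcp_pos [ 0.4311 -0.1803  0.2397]
contact_force [-1.0806 -0.1023 -0.5364]
finger_gap 0.08545031701189759
[[ 0.4289 -0.1604 -0.889 ]
 [-0.0627 -0.987   0.1478]
 [-0.9012 -0.0076 -0.4334]]
rows 1 shift [ 0.0219 -0.333   0.0846] turn [-0.0545  0.1924  0.3538] tot mm [  0.8748 -13.3214   3.3842] deg [-0.218   0.7696  1.4153]
[[339.2742 256.7296]]
```

View pics/w2.png

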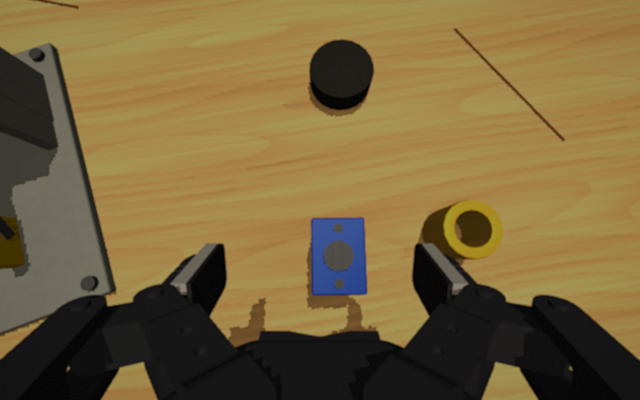

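Wrist view: block top spans about (312,218)–(366,295), centre (339,256), which matches my prediction of (339,257). The bushing at (472,230) is clear of the right finger.

```bash
python3 - <<'E'
from h import *
import pickle
c=pickle.load(open('w2.pkl','rb'))
hsv=cv2.cvtColor(c['image'],cv2.COLOR_BGR2HSV);m=cv2.inRange(hsv,(105,130,90),(130,255,255))
m=cv2.morphologyEx(m,cv2.MORPH_CLOSE,np.ones((35,35)));cs,_=cv2.findContours(m,0,2);k=max(cs,key=cv2.contourArea)
W=np.array([onz(c,u,v,.1)[:2]*1e3 for u,v in k[:,0]],np.float32);r=cv2.minAreaRect(W);print(r)
g=np.r_[np.array(r[0])/1e3,.075]
a=np.radians(r[2]); a=(a+np.pi/4)%(np.pi/2)-np.pi/4;print(np.degrees(a))
R=tool(a,np.radians(25));p=g-R[:,0]*.054
print(p);go(p+[0,0,.06],R);go(p,R)
E
```

```text
((456.1031188964844, -197.79690551757812), (38.313743591308594, 54.56350326538086), 80.9695816040039)
-9.030418395996078
[ 0.4336 -0.1942  0.1239]
rows 2 shift [ 0.0267 -0.153  -0.7072] turn [-0.0262  0.0965  0.0231] tot mm [  2.1394 -12.2363 -56.5752] deg [-0.2097  0.7719  0.1849]
rows 4 shift [ 0.0134 -0.0765 -0.7286] turn [-0.0131  0.0482  0.0116] tot mm [   2.1394  -12.2363 -116.5752] deg [-0.2097  0.7719  0.1849]
```

Call:
apply_moves(
  targets=[
    {"x":0.03,"y":-0.15,"z":-0.5,"wx":0,"wy":0.1,"wz":0,"claw":0},
    {"x":0.03,"y":-0.1,"z":-0.6,"wx":0,"wy":0.1,"wz":0,"claw":0},
    {"x":0,"y":-0.05,"z":-0.6,"wx":0,"wy":0,"wz":0,"claw":0},
    {"x":0,"y":0,"z":-0.5,"wx":0,"wy":0,"wz":0,"claw":0},
    {"x":0,"y":0,"z":-0.3,"wx":0,"wy":0,"wz":0,"claw":0},
    {"x":0,"y":0,"z":0,"wx":0,"wy":0,"wz":0,"claw":0},
  ],
  force=60,
)

```text
clock: 2.15
tcp_pos: [0.4362, -0.202, 0.1425]
tool_rot: [[0.422, -0.16, -0.893], [-0.073, -0.987, 0.142], [-0.904, 0.005, -0.428]]
contact_force: [-0.2, -0.6, -0.1]
finger_gap: 0.0855
```

```bash
python3 - <<'E'
from h import *
show();go([.4336,-.1942,.1239],tool(np.radians(-9),np.radians(25)))
E
```

```text
clock 2.15
qpos [-0.5844 -0.1216  2.3994  0.378   0.4842  0.8437]
tcp_pos [ 0.4362 -0.202   0.1425]
contact_force [-0.2055 -0.5659 -0.0815]
finger_gap 0.08551592458995486
[[ 0.4216 -0.1598 -0.8926]
 [-0.0729 -0.9871  0.1423]
 [-0.9038  0.0051 -0.4279]]
rows 1 shift [-0.0652  0.1954 -0.4659] turn [0.0857 0.0705 0.0484] tot mm [ -2.6085   7.8179 -18.6358] deg [0.3426 0.2822 0.1935]
```

Call:
apply_moves(
  targets=[
    {"x":-0.05,"y":0.15,"z":-0.25,"wx":0.05,"wy":0.05,"wz":0.05,"claw":0},
    {"x":0,"y":0.05,"z":-0.2,"wx":0,"wy":0,"wz":0,"claw":0},
    {"x":0,"y":0,"z":0,"wx":0,"wy":0,"wz":0,"claw":0},
  ],
  force=60,
)

```text
clock: 2.45
tcp_pos: [0.4351, -0.1963, 0.1252]
tool_rot: [[0.42, -0.158, -0.894], [-0.071, -0.987, 0.142], [-0.905, 0.004, -0.426]]
contact_force: [0.1, 0.0, -0.7]
finger_gap: 0.0854
```

```bash
python3 - <<'E'
from h import *
show();go([.4336,-.1942,.1239],tool(np.radians(-9),np.radians(25)))
E
```

```text
clock 2.45
qpos [-0.5738 -0.0951  2.417   0.4043  0.4432  0.8214]
tcp_pos [ 0.4351 -0.1963  0.1252]
contact_force [ 0.1084  0.0432 -0.6742]
finger_gap 0.08541744270653485
[[ 0.4202 -0.1582 -0.8935]
 [-0.0708 -0.9874  0.1416]
 [-0.9047  0.0037 -0.4261]]
rows 1 shift [-0.0366  0.0523 -0.0328] turn [0.0616 0.0464 0.0256] tot mm [-1.4637  2.0902 -1.3137] deg [0.2463 0.1854 0.1025]
```

Call:
apply_moves(
  targets=[
    {"x":-0.03,"y":0.05,"z":0,"wx":0.05,"wy":0.05,"wz":0.02,"claw":0.2},
    {"x":0,"y":0,"z":0,"wx":0,"wy":0,"wz":0,"claw":1},
    {"x":0,"y":0,"z":0,"wx":0,"wy":0,"wz":0,"claw":1},
    {"x":0,"y":0,"z":0,"wx":0,"wy":0,"wz":0,"claw":1},
    {"x":0,"y":0,"z":0,"wx":0,"wy":0,"wz":0,"claw":1},
    {"x":0,"y":0,"z":0,"wx":0,"wy":0,"wz":0,"claw":1},
    {"x":0,"y":0,"z":0,"wx":0,"wy":0,"wz":0,"claw":1},
    {"x":0,"y":0,"z":0,"wx":0,"wy":0,"wz":0,"claw":1},
  ],
  force=60,
)

```text
clock: 3.25
tcp_pos: [0.4346, -0.1942, 0.1267]
tool_rot: [[0.419, -0.155, -0.895], [-0.068, -0.988, 0.14], [-0.905, 0.002, -0.424]]
contact_force: [0.1, 0.4, -2.1]
finger_gap: 0.0394
```

Call:
apply_moves(
  targets=[
    {"x":0,"y":0,"z":0.4,"wx":0,"wy":0,"wz":0,"claw":1},
    {"x":0,"y":0,"z":0.8,"wx":0,"wy":0,"wz":0,"claw":1},
    {"x":0,"y":0.3,"z":0.8,"wx":0,"wy":0,"wz":0.4,"claw":1},
    {"x":0,"y":0.7,"z":0.7,"wx":0,"wy":0,"wz":0.7,"claw":1},
    {"x":0,"y":0.8,"z":0.6,"wx":0,"wy":0,"wz":0.8,"claw":1},
    {"x":0,"y":0.8,"z":0.4,"wx":0,"wy":0,"wz":0.8,"claw":1},
    {"x":0,"y":0.8,"z":0.2,"wx":0,"wy":0,"wz":0.8,"claw":1},
    {"x":0,"y":0.8,"z":0,"wx":0,"wy":0,"wz":0.8,"claw":1},
    {"x":0,"y":0.7,"z":0,"wx":0,"wy":0,"wz":0.7,"claw":1},
    {"x":0,"y":0.4,"z":0,"wx":0,"wy":0,"wz":0.4,"claw":1},
    {"x":0,"y":0,"z":0,"wx":0,"wy":0,"wz":0,"claw":1},
    {"x":0,"y":0,"z":0,"wx":0,"wy":0,"wz":0,"claw":1},
  ],
  force=60,
)

```text
clock: 4.45
tcp_pos: [0.4169, 0.0305, 0.2696]
tool_rot: [[0.373, 0.234, -0.898], [0.101, -0.972, -0.212], [-0.923, -0.011, -0.386]]
contact_force: [-0.2, -0.4, -5.6]
finger_gap: 0.0396
```

```bash
python3 - <<'E'
from h import *
import pickle
show();c=cap('wrist','w3.png');pickle.dump(c,open('w3.pkl','wb'))
E
```

```text
clock 4.45
qpos [-0.0701 -0.4433  2.3556  0.1676  0.86    1.181 ]
tcp_pos [0.4169 0.0305 0.2696]
contact_force [-0.1569 -0.4169 -5.6114]
finger_gap 0.03958007758421354
[[ 0.3725  0.234  -0.8981]
 [ 0.1005 -0.9722 -0.2116]
 [-0.9226 -0.0115 -0.3857]]
```

View pics/w3.png

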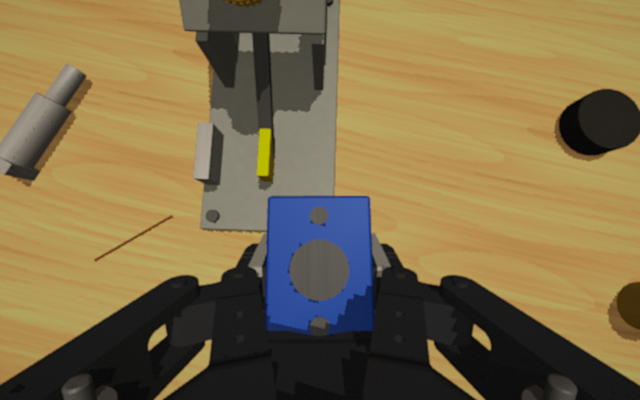

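Wrist view: yellow paddle top at about (264,152), fence at (204,152), front-left plate corner at (202,230), and the block held square. I'll crop the pocket area for accurate edges.

```bash
python3 - <<'E'
from h import *
import pickle
c=pickle.load(open('w3.pkl','rb'))
im=cv2.resize(c['image'][105:240,180:350],None,fx=4.4,fy=4.4,interpolation=2)
cv2.imwrite('pics/crop3.png',np.clip(im*1.5,0,255).astype(np.uint8))
hsv=cv2.cvtColor(c['image'],cv2.COLOR_BGR2HSV);m=cv2.inRange(hsv,(25,200,120),(35,255,255))
m[:,400:]=0;m[:100]=0;m[200:]=0
cs,_=cv2.findContours(m,0,2);k=max(cs,key=cv2.contourArea);print(cv2.boundingRect(k),cv2.approxPolyDP(k,2,True)[:,0].tolist())
W=np.array([onz(c,u,v,.0505)[:2]*1e3 for u,v in k[:,0]],np.float32);print(cv2.minAreaRect(W))
E
```

```text
(257, 129, 14, 47) [[260, 129], [257, 174], [267, 175], [270, 129]]
((520.3953247070312, 116.6760482788086), (48.83533477783203, 11.992681503295898), 12.220328330993652)
```

View pics/crop3.png

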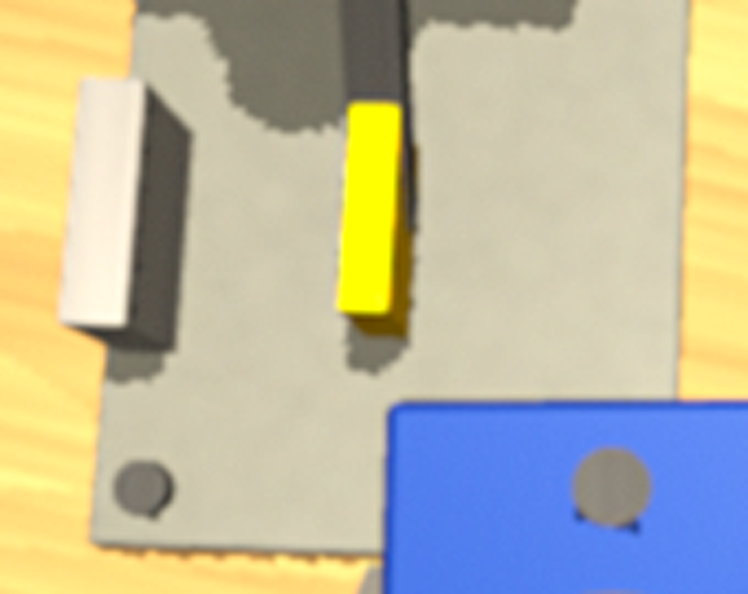

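Crop: yellow top spans (348,103)–(390,313). The fence inner top edge runs from (147,82) to (127,327).

```bash
python3 - <<'E'
from h import *
import pickle
c=pickle.load(open('w3.pkl','rb'))
f=lambda u,v,z:onz(c,180+u/4.4,105+v/4.4,z)
A,B=f(147,82,.05),f(127,327,.05);C,D=f(84,78,.05),f(62,320,.05);print('fence len',np.linalg.norm(A-B),'yaws',[np.degrees(np.arctan2(*(p-q)[1::-1])) for p,q in((A,B),(C,D))],'mid',(A+B)/2)
L=f(93,542,.012);print('corner',L)
P=f(348,103,.0505);Q=f(338,311,.0505);print('pad face mid',(P+Q)/2,np.degrees(np.arctan2(*(P-Q)[1::-1])))
y=np.radians(12.2);Rf=Ro.from_euler('z',y).as_matrix()
print('pocket from fence',(A+B)/2-Rf@[0,.0245,0],'paddle',np.array([.5204,.1167,0])+Rf@[0,.0305,0],'padface',(P+Q)/2+Rf@[0,.0245,0],'corner',L-Rf@[-.205,.075,0]+Rf@[-.125,.0305,0])
E
```

```text
fence len 0.059154226987865544 yaws [np.float64(11.617029298057643), np.float64(11.463034208445867)] mid [0.5087 0.1699 0.05  ]
corner [0.4281 0.1724 0.012 ]
pad face mid [0.519  0.1224 0.0505] 12.326189114796511
pocket from fence [0.5138 0.1459 0.05  ] paddle [0.514  0.1465 0.    ] padface [0.5138 0.1464 0.0505] corner [0.5157 0.1458 0.012 ]
```

```bash
cat >> h.py <<'E'
YF=np.radians(11.9);RF=Ro.from_euler('z',YF).as_matrix();PK=np.array([.514,.1462,.012])
RP=tool(YF,np.radians(25.2))
def place(h): return PK+RF@[.001,0,.0778+h]-.054*RP[:,0]
E
python3 - <<'E'
from h import *
for h in(.08,.002):print(place(h));go(place(h),RP)
E
```

```text
[0.4925 0.1417 0.2187]
rows 4 shift [ 0.4734  0.696  -0.3168] turn [-0.0065 -0.1646 -0.1003] tot mm [ 75.7518 111.3591 -50.6914] deg [-0.1046 -2.6334 -1.6046]
[0.4925 0.1417 0.1407]
rows 4 shift [ 0.4734  0.696  -0.8043] turn [-0.0065 -0.1646 -0.1003] tot mm [  75.7518  111.3591 -128.6914] deg [-0.1046 -2.6334 -1.6046]
```

Call:
apply_moves(
  targets=[
    {"x":0.3,"y":0.4,"z":0,"wx":0,"wy":-0.1,"wz":-0.1,"claw":1},
    {"x":0.4,"y":0.6,"z":0,"wx":0,"wy":-0.15,"wz":-0.1,"claw":1},
    {"x":0.4,"y":0.6,"z":0,"wx":0,"wy":-0.15,"wz":-0.1,"claw":1},
    {"x":0.4,"y":0.6,"z":-0.2,"wx":0,"wy":-0.15,"wz":-0.1,"claw":1},
    {"x":0.3,"y":0.4,"z":-0.3,"wx":0,"wy":-0.1,"wz":0,"claw":1},
    {"x":0.1,"y":0.2,"z":-0.3,"wx":0,"wy":0,"wz":0,"claw":1},
    {"x":0,"y":0,"z":-0.2,"wx":0,"wy":0,"wz":0,"claw":1},
    {"x":0,"y":0,"z":0,"wx":0,"wy":0,"wz":0,"claw":1},
    {"x":0,"y":0,"z":0,"wx":0,"wy":0,"wz":0,"claw":1},
  ],
  force=60,
)

```text
clock: 5.4
tcp_pos: [0.4945, 0.137, 0.2229]
tool_rot: [[0.41, 0.187, -0.893], [0.079, -0.982, -0.17], [-0.909, -0.001, -0.418]]
contact_force: [0.2, 0.3, -5.2]
finger_gap: 0.0394
```

```bash
python3 - <<'E'
from h import *
go(place(.08),RP)
c=cap('wrist')
# check held block top: blue mask -> tilt/offset on its top plane
s=get_state();R=np.array(s['tool_rot']);hsv=cv2.cvtColor(c['image'],cv2.COLOR_BGR2HSV);m=cv2.inRange(hsv,(105,130,60),(130,255,255))
m=cv2.morphologyEx(m,cv2.MORPH_CLOSE,np.ones((45,45)));cs,_=cv2.findContours(m,0,2);k=max(cs,key=cv2.contourArea)
zt=s['tcp_pos'][2]+.054*R[2,0]+.0222
W=np.array([onz(c,u,v,zt)[:2]*1e3 for u,v in k[:,0]],np.float32);print(zt,cv2.minAreaRect(W), s['tcp_pos']+.054*R[:,0])
E
```

```text
rows 1 shift [-0.0515  0.1169 -0.106 ] turn [ 0.0163 -0.129   0.2742] tot mm [-2.0592  4.6775 -4.2414] deg [ 0.0651 -0.5159  1.0969]
0.19599029278043056 ((518.420166015625, 141.72039794921875), (50.60398864746094, 39.680946350097656), 10.781084060668945) [0.5165 0.1411 0.1738]
```

Call:
apply_moves(
  targets=[
    {"x":-0.05,"y":0.12,"z":-0.1,"wx":0,"wy":-0.1,"wz":0.27,"claw":1},
    {"x":0,"y":0,"z":-0.15,"wx":0,"wy":0,"wz":0,"claw":1},
    {"x":0,"y":0,"z":-0.15,"wx":0,"wy":0,"wz":0,"claw":1},
    {"x":0,"y":0,"z":0,"wx":0,"wy":0,"wz":0,"claw":1},
  ],
  force=60,
)

```text
clock: 5.85
tcp_pos: [0.4925, 0.1406, 0.2076]
tool_rot: [[0.418, 0.205, -0.885], [0.087, -0.979, -0.186], [-0.904, 0.001, -0.427]]
contact_force: [0.3, -0.6, -6.0]
finger_gap: 0.0392
```

```bash
python3 - <<'E'
from h import *
go(place(.002),RP)
E
```

```text
rows 2 shift [ 0.0004  0.0138 -0.8366] turn [0.0041 0.0113 0.01  ] tot mm [  0.0291   1.1003 -66.9261] deg [0.0329 0.0906 0.08  ]
```

Call:
apply_moves(
  targets=[
    {"x":0,"y":0.03,"z":-0.3,"wx":0,"wy":0,"wz":0,"claw":1},
    {"x":0,"y":0,"z":-0.3,"wx":0,"wy":0,"wz":0,"claw":1},
    {"x":0,"y":0,"z":-0.2,"wx":0,"wy":0,"wz":0,"claw":1},
    {"x":0,"y":0,"z":0,"wx":0,"wy":0,"wz":0,"claw":1},
  ],
  force=60,
)

```text
clock: 6.25
tcp_pos: [0.4924, 0.142, 0.1733]
tool_rot: [[0.419, 0.205, -0.885], [0.087, -0.979, -0.186], [-0.904, 0.001, -0.428]]
contact_force: [-0.6, 0.2, -5.5]
finger_gap: 0.0394
```

```bash
python3 - <<'E'
from h import *
go(place(.002),RP)
E
```

```text
rows 1 shift [ 0.0023 -0.0086 -0.816 ] turn [0.0052 0.0313 0.0183] tot mm [  0.0918  -0.3447 -32.6417] deg [0.0208 0.1251 0.0732]
```

Call:
apply_moves(
  targets=[
    {"x":0,"y":0,"z":-0.3,"wx":0,"wy":0,"wz":0,"claw":1},
    {"x":0,"y":0,"z":-0.2,"wx":0,"wy":0,"wz":0,"claw":1},
    {"x":0,"y":0,"z":-0.2,"wx":0,"wy":0,"wz":0,"claw":1},
    {"x":0,"y":0,"z":-0.1,"wx":0,"wy":0,"wz":0,"claw":1},
    {"x":0,"y":0,"z":0,"wx":0,"wy":0,"wz":0,"claw":1},
  ],
  force=60,
)

```text
clock: 6.75
tcp_pos: [0.4929, 0.1423, 0.1388]
tool_rot: [[0.419, 0.205, -0.884], [0.087, -0.979, -0.186], [-0.904, 0.001, -0.428]]
contact_force: [-0.9, 0.2, -4.0]
finger_gap: 0.0391
```

```bash
python3 - <<'E'
from h import *
show();go(place(.0),RP);cap('top','t4.png')
E
```

```text
clock 6.75
qpos [ 0.2406 -0.0562  2.35   -0.0386  0.4057  1.6367]
tcp_pos [0.4929 0.1423 0.1388]
contact_force [-0.8521  0.1767 -3.9792]
finger_gap 0.039123070889952954
[[ 0.4194  0.2051 -0.8843]
 [ 0.0872 -0.9787 -0.1857]
 [-0.9036  0.0007 -0.4284]]
rows 1 shift [-0.0114 -0.0151 -0.0025] turn [0.0019 0.0425 0.0159] tot mm [-0.4548 -0.6048 -0.0981] deg [0.0078 0.1698 0.0635]
```

Call:
apply_moves(
  targets=[
    {"x":0,"y":0,"z":-0.03,"wx":0,"wy":0,"wz":0,"claw":1},
    {"x":0,"y":0,"z":0,"wx":0,"wy":0,"wz":0,"claw":0.4},
    {"x":0,"y":0,"z":0,"wx":0,"wy":0,"wz":0,"claw":0.3},
    {"x":0,"y":0,"z":0,"wx":0,"wy":0,"wz":0,"claw":0.2},
    {"x":0,"y":0,"z":0,"wx":0,"wy":0,"wz":0,"claw":0.0},
    {"x":-0.1,"y":0,"z":0.3,"wx":0,"wy":0,"wz":0,"claw":0},
    {"x":-0.25,"y":-0.05,"z":0.6,"wx":0,"wy":0,"wz":0,"claw":0},
    {"x":-0.3,"y":-0.07,"z":0.8,"wx":0,"wy":0,"wz":0,"claw":0},
    {"x":-0.2,"y":-0.07,"z":0.8,"wx":0,"wy":0,"wz":0,"claw":0},
    {"x":-0.1,"y":-0.05,"z":0.7,"wx":0,"wy":0,"wz":0,"claw":0},
    {"x":0,"y":0,"z":0.4,"wx":0,"wy":0,"wz":0,"claw":0},
    {"x":0,"y":0,"z":0,"wx":0,"wy":0,"wz":0,"claw":0},
    {"x":0,"y":0,"z":0,"wx":0,"wy":0,"wz":0,"claw":0},
  ],
  force=60,
)

```text
clock: 8.1
tcp_pos: [0.4577, 0.1338, 0.3014]
tool_rot: [[0.441, 0.206, -0.874], [0.093, -0.979, -0.183], [-0.893, -0.0, -0.45]]
contact_force: [-0.4, 0.9, 0.0]
finger_gap: 0.0855
```

```bash
python3 - <<'E'
from h import *
import pickle
show();c=cap('wrist','w5.png');pickle.dump(c,open('w5.pkl','wb'))
E
```

```text
clock 8.1
qpos [ 0.2407 -0.3661  2.2633 -0.0212  0.7777  1.6161]
tcp_pos [0.4577 0.1338 0.3014]
contact_force [-0.4413  0.876   0.0309]
finger_gap 0.08551492263930559
[[ 0.4405  0.2056 -0.8739]
 [ 0.0928 -0.9786 -0.1835]
 [-0.8929 -0.0003 -0.4502]]
```

View pics/w5.png

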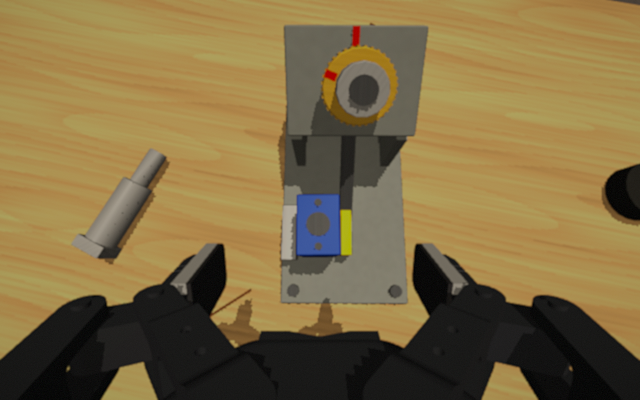

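The block stands upright in the pocket at about (318,225), between the fence (289,232) and the paddle (346,232). The barrel end is at about (363,90), ring mark (330,75), housing mark (356,36). Next I'll check the ring position by projection and plan the ring grip.

```bash
cat >> h.py <<'E'
O=PK-RF@[-.125,.0305,.012];AX=RF@[-np.sin(np.radians(35)),0,np.cos(np.radians(35))]
G=O+RF@[0,0,.14]+.041*AX
RG0=tool(YF,np.radians(35))
def ringR(phi): # phi>0: clockwise seen from above
    return Ro.from_rotvec(-np.radians(phi)*AX).as_matrix()@RG0
def ringp(phi,back=0): return G-(.054+back)*ringR(phi)[:,0]
E
python3 - <<'E'
from h import *
import pickle
c=pickle.load(open('w5.pkl','rb'))
print('O',O,'G',G)
print('barrel end',proj(c,[G+.034*AX]),'paddle',proj(c,[O+RF@[-.125,0,.0505]]))
g=cv2.cvtColor(c['image'],cv2.COLOR_BGR2HSV)
m=cv2.inRange(g,(0,180,80),(7,255,255))|cv2.inRange(g,(174,180,80),(180,255,255));m[150:]=0
n,l,st,ce=cv2.connectedComponentsWithStats(m)
x=ringR(0);u=RF@[0,1,0];w=np.cross(AX,u)  # u=+y fix; w: AX x y = -(uphill)?
for i in range(1,n):
    if st[i,4]>10:
        for h in(.013,-.033):
            o,d=ray(c,*ce[i]);q=G+h*AX;t=(q-o)@AX/(d@AX);r=o+t*d-q
            print(ce[i],st[i,4],h,'rad',np.linalg.norm(r)*1e3,'ang from uphill ccw',np.degrees(np.arctan2(r@u,r@-w)))
m=cv2.inRange(g,(10,150,60),(22,255,255));m[150:]=0;m[:, :310]=0;m[:,410:]=0
for ph in(-35,0,30,60):go(ringp(ph,.1),ringR(ph))
im=cv2.resize(c['image'][10:150,270:440],None,fx=4,fy=4,interpolation=2)
cv2.circle
e=[proj(c,[G+h*AX+.028*(np.cos(a)*u+np.sin(a)*w)])[0] for h in(.013,) for a in np.linspace(0,6.28,60)]+[proj(c,[G+.034*AX+.0185*(np.cos(a)*u+np.sin(a)*w)])[0] for a in np.linspace(0,6.28,40)]
for p in e: cv2.circle(im,tuple(((p-[270,10]+.5)*4).astype(int)),1,(255,0,255),-1)
cv2.imwrite('pics/ring.png',im)
E
```

```text
O [0.6426 0.1421 0.    ] G [0.6196 0.1373 0.1736]
barrel end [[363.0597  90.2088]] paddle [[346.4514 231.8812]]
[355.6929  34.9291] 127 0.013 rad 35.324736922071175 ang from uphill ccw 7.0040400271360665
[355.6929  34.9291] 127 -0.033 rad 38.56972595760731 ang from uphill ccw -0.7787701929316012
[330.0667  74.7733] 75 0.013 rad 23.73443609375235 ang from uphill ccw 67.21871106258666
[330.0667  74.7733] 75 -0.033 rad 21.814266870589066 ang from uphill ccw 69.00386480036906
rows 9 shift [ 0.2092 -0.041  -0.0042] turn [-0.4435 -0.32    0.8361] tot mm [ 75.3105 -14.7463  -1.5211] deg [-15.9676 -11.5205  30.0988]
rows 3 shift [ 0.6276 -0.1229 -0.0127] turn [ 0.1398 -0.6722  0.0029] tot mm [ 75.3105 -14.7463  -1.5211] deg [ 1.6782 -8.0662  0.0352]
rows 8 shift [ 0.2353 -0.0461 -0.0048] turn [ 0.5225 -0.147  -0.8042] tot mm [ 75.3105 -14.7463  -1.5211] deg [ 16.7186  -4.7038 -25.7338]
rows 15 shift [ 0.1255 -0.0246 -0.0025] turn [ 0.528  -0.016  -0.8583] tot mm [ 75.3105 -14.7463  -1.5211] deg [ 31.6773  -0.9611 -51.5002]
```

View pics/ring.png

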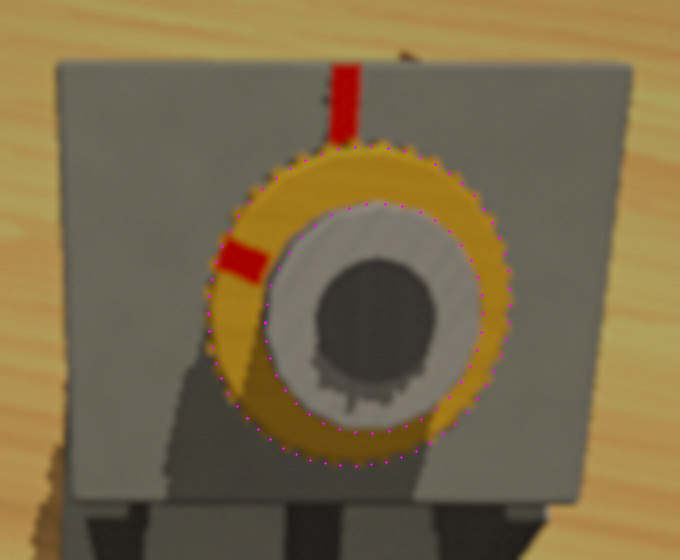

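The drawn circles overlay the ring and barrel exactly, so the fixture pose is good to about 1 mm. The ring has about 67° to go, plus slack. To stay inside the joint 6 range I'll start the grip at phi = -50°.

```bash
python3 - <<'E'
from h import *
print(ringp(-50,.08),AX);go(ringp(-50,.08),ringR(-50))
E
```

```text
[0.5444 0.1214 0.2834] [-0.5612 -0.1183  0.8192]
rows 12 shift [ 0.1803 -0.0258 -0.0373] turn [-0.4909 -0.2676  0.8955] tot mm [ 86.5355 -12.3808 -17.9041] deg [-23.5628 -12.8429  42.9822]
```

Call:
apply_moves(
  targets=[
    {"x":0.1,"y":-0.03,"z":0,"wx":-0.5,"wy":-0.27,"wz":0.9,"claw":0},
    {"x":0.18,"y":-0.03,"z":0,"wx":-0.5,"wy":-0.27,"wz":0.9,"claw":0},
    {"x":0.18,"y":-0.03,"z":0,"wx":-0.5,"wy":-0.27,"wz":0.9,"claw":0},
    {"x":0.18,"y":-0.03,"z":0,"wx":-0.5,"wy":-0.27,"wz":0.9,"claw":0},
    {"x":0.18,"y":-0.03,"z":0,"wx":-0.5,"wy":-0.27,"wz":0.9,"claw":0},
    {"x":0.18,"y":-0.03,"z":0,"wx":-0.5,"wy":-0.27,"wz":0.9,"claw":0},
    {"x":0.18,"y":-0.03,"z":0,"wx":-0.5,"wy":-0.27,"wz":0.9,"claw":0},
    {"x":0.18,"y":-0.03,"z":0,"wx":-0.5,"wy":-0.27,"wz":0.9,"claw":0},
    {"x":0.18,"y":-0.03,"z":-0.1,"wx":-0.5,"wy":-0.27,"wz":0.9,"claw":0},
    {"x":0.18,"y":-0.03,"z":-0.1,"wx":-0.5,"wy":-0.27,"wz":0.9,"claw":0},
    {"x":0.1,"y":0,"z":-0.1,"wx":-0.3,"wy":-0.15,"wz":0.5,"claw":0},
    {"x":0,"y":0,"z":0,"wx":0,"wy":0,"wz":0,"claw":0},
    {"x":0,"y":0,"z":0,"wx":0,"wy":0,"wz":0,"claw":0},
  ],
  force=60,
)

```text
clock: 9.45
tcp_pos: [0.5229, 0.1195, 0.2612]
tool_rot: [[0.524, 0.734, -0.433], [0.089, -0.552, -0.829], [-0.847, 0.396, -0.355]]
contact_force: [0.6, -0.2, -0.1]
finger_gap: 0.0851
```

```bash
python3 - <<'E'
from h import *
print(np.array(get_state()['qpos']));go(ringp(-50,.08),ringR(-50))
E
```

```text
[ 0.182  -0.2266  2.2651 -0.0143  0.5432  0.7546]
rows 2 shift [0.2687 0.0245 0.2774] turn [-0.0586 -0.3814  0.4778] tot mm [21.4981  1.9604 22.1893] deg [-0.469  -3.0515  3.8221]
```

Call:
apply_moves(
  targets=[
    {"x":0.27,"y":0.03,"z":0.28,"wx":-0.05,"wy":-0.38,"wz":0.48,"claw":0},
    {"x":0.27,"y":0.03,"z":0.28,"wx":-0.05,"wy":-0.38,"wz":0.48,"claw":0},
    {"x":0,"y":0,"z":0,"wx":0,"wy":0,"wz":0,"claw":0},
    {"x":0,"y":0,"z":0,"wx":0,"wy":0,"wz":0,"claw":0},
  ],
  force=60,
)

```text
clock: 9.85
tcp_pos: [0.5425, 0.1219, 0.2804]
tool_rot: [[0.556, 0.749, -0.36], [0.119, -0.501, -0.857], [-0.823, 0.434, -0.368]]
contact_force: [-0.3, 0.2, -1.1]
finger_gap: 0.0855
```

```bash
python3 - <<'E'
from h import *
go(ringp(-50,.08),ringR(-50));go(ringp(-50,.0),ringR(-50))
E
```

```text
rows 1 shift [ 0.0465 -0.0123  0.0742] turn [-0.0221 -0.0976  0.0074] tot mm [ 1.8609 -0.4925  2.9684] deg [-0.0885 -0.3903  0.0297]
rows 2 shift [ 0.5845  0.1121 -0.782 ] turn [-0.0111 -0.0488  0.0037] tot mm [ 46.7608   8.9694 -62.5637] deg [-0.0885 -0.3903  0.0297]
```

Call:
apply_moves(
  targets=[
    {"x":0.06,"y":-0.02,"z":0.08,"wx":0,"wy":-0.1,"wz":0,"claw":0},
    {"x":0.14,"y":0.03,"z":-0.2,"wx":0,"wy":0,"wz":0,"claw":0},
    {"x":0.2,"y":0.04,"z":-0.28,"wx":0,"wy":0,"wz":0,"claw":0},
    {"x":0.0,"y":0,"z":0,"wx":0,"wy":0,"wz":0,"claw":0},
  ],
  force=60,
)

```text
clock: 10.25
tcp_pos: [0.5581, 0.1242, 0.2617]
tool_rot: [[0.56, 0.747, -0.359], [0.119, -0.502, -0.857], [-0.82, 0.437, -0.37]]
contact_force: [-0.5, -0.0, -0.7]
finger_gap: 0.0857
```

```bash
python3 - <<'E'
from h import *
go(ringp(-50,.06),ringR(-50));go(ringp(-50,.0),ringR(-50))
E
```

```text
rows 1 shift [-0.0633 -0.0092  0.1309] turn [-0.0256 -0.0276  0.0251] tot mm [-2.5303 -0.3672  5.2351] deg [-0.1025 -0.1102  0.1003]
rows 2 shift [ 0.3893  0.0841 -0.5489] turn [-0.0128 -0.0138  0.0125] tot mm [ 31.1447   6.7292 -43.914 ] deg [-0.1025 -0.1102  0.1003]
```

Call:
apply_moves(
  targets=[
    {"x":0.16,"y":0.03,"z":-0.22,"wx":0,"wy":0,"wz":0,"claw":0},
    {"x":0.16,"y":0.03,"z":-0.22,"wx":0,"wy":0,"wz":0,"claw":0},
    {"x":0.16,"y":0.03,"z":-0.22,"wx":0,"wy":0,"wz":0,"claw":0},
    {"x":0.12,"y":0.03,"z":-0.17,"wx":0,"wy":0,"wz":0,"claw":0},
    {"x":0,"y":0,"z":0,"wx":0,"wy":0,"wz":0,"claw":0},
  ],
  force=60,
)

```text
clock: 10.75
tcp_pos: [0.5837, 0.1294, 0.2229]
tool_rot: [[0.556, 0.748, -0.361], [0.118, -0.501, -0.857], [-0.822, 0.434, -0.367]]
contact_force: [-0.5, -0.5, 0.5]
finger_gap: 0.0852
```

```bash
python3 - <<'E'
from h import *
go(ringp(-50,.0),ringR(-50))
E
```

```text
rows 1 shift [ 0.1394  0.0375 -0.1259] turn [-0.0166 -0.0879  0.0265] tot mm [ 5.5751  1.5018 -5.0347] deg [-0.0663 -0.3516  0.1062]
```

Call:
apply_moves(
  targets=[
    {"x":0.1,"y":0.02,"z":-0.08,"wx":0,"wy":-0.08,"wz":0.02,"claw":0},
    {"x":0.05,"y":0.02,"z":-0.05,"wx":0,"wy":0,"wz":0,"claw":0},
    {"x":0,"y":0,"z":0,"wx":0,"wy":0,"wz":0,"claw":0},
  ],
  force=60,
)

```text
clock: 11.05
tcp_pos: [0.5904, 0.1312, 0.217]
tool_rot: [[0.561, 0.746, -0.358], [0.119, -0.5, -0.858], [-0.819, 0.439, -0.37]]
contact_force: [0.2, 0.5, 1.2]
finger_gap: 0.0852
```

```bash
python3 - <<'E'
from h import *
go(ringp(-50,.0),ringR(-50))
E
```

```text
rows 1 shift [-0.0284 -0.0066  0.0194] turn [-0.0164 -0.0039  0.0054] tot mm [-1.1369 -0.2627  0.7757] deg [-0.0657 -0.0157  0.0215]
```

Call:
apply_moves(
  targets=[
    {"x":-0.02,"y":0,"z":0.02,"wx":0,"wy":0,"wz":0,"claw":0.2},
    {"x":0,"y":0,"z":0,"wx":0,"wy":0,"wz":0,"claw":1},
    {"x":0,"y":0,"z":0,"wx":0,"wy":0,"wz":0,"claw":1},
    {"x":0,"y":0,"z":0,"wx":0,"wy":0,"wz":0,"claw":1},
    {"x":0,"y":0,"z":0,"wx":0,"wy":0,"wz":0,"claw":1},
    {"x":0,"y":0,"z":0,"wx":0,"wy":0,"wz":0,"claw":1},
  ],
  force=60,
)

```text
clock: 11.65
tcp_pos: [0.5898, 0.1309, 0.2193]
tool_rot: [[0.563, 0.745, -0.357], [0.119, -0.501, -0.858], [-0.818, 0.441, -0.371]]
contact_force: [1.2, 0.5, -1.4]
finger_gap: 0.0541
```

```bash
cat >> h.py <<'E'
def rs():
    s=get_state();R=np.array(s['tool_rot']);d=Ro.from_matrix(R@RG0.T).as_rotvec()
    phi=-np.degrees(d@AX);e=ringp(phi)-s['tcp_pos'];w=np.degrees(Ro.from_matrix(ringR(phi)@R.T).as_rotvec())
    print('t',s['clock'],'phi',phi,'poserr mm',e*1e3,'tilt err',w,'F',np.array(s['contact_force']),'M.ax',np.array(s['wrist_torque'])@AX,np.array(s['wrist_torque']),'gap',s['finger_gap'],'q6',s['qpos'][5])
E
python3 -c "
from h import *
rs();print(-AX)"
```

```text
t 11.65 phi -49.95078398256786 poserr mm [-0.5019 -0.0191 -1.458 ] tilt err [-0.0419  0.1411 -0.0083] F [ 1.1998  0.4611 -1.3518] M.ax 0.03671773623670896 [-0.1805  0.0812 -0.0671] gap 0.05412717217943307 q6 0.6013308040954563
[ 0.5612  0.1183 -0.8192]
```

Call:
apply_moves(
  targets=[
    {"x":0,"y":0,"z":-0.02,"wx":0.3,"wy":0.06,"wz":-0.44,"claw":1},
    {"x":0,"y":0,"z":0,"wx":0.42,"wy":0.09,"wz":-0.61,"claw":1},
    {"x":0,"y":0,"z":0,"wx":0.42,"wy":0.09,"wz":-0.61,"claw":1},
    {"x":0,"y":0,"z":0,"wx":0,"wy":0,"wz":0,"claw":1},
  ],
  force=70,
)

```text
clock: 12.05
tcp_pos: [0.5897, 0.1309, 0.2193]
tool_rot: [[0.564, 0.687, -0.459], [0.118, -0.617, -0.778], [-0.817, 0.384, -0.429]]
contact_force: [1.4, -1.1, -0.9]
finger_gap: 0.0546
```

```bash
python3 -c "
from h import *
rs()"
```

```text
t 12.05 phi -41.789718476017434 poserr mm [-0.4283 -0.023  -1.5038] tilt err [-0.0132  0.1747  0.0161] F [ 1.3951 -1.1068 -0.9099] M.ax -0.062387674182811936 [-0.1546  0.1455 -0.1611] gap 0.05461828564770917 q6 0.7467328021975499
```

Call:
apply_moves(
  targets=[
    {"x":0,"y":0,"z":0,"wx":0.42,"wy":0.09,"wz":-0.61,"claw":1},
    {"x":0,"y":0,"z":0,"wx":0.42,"wy":0.09,"wz":-0.61,"claw":1},
    {"x":0,"y":0,"z":0,"wx":0.42,"wy":0.09,"wz":-0.61,"claw":1},
    {"x":0,"y":0,"z":0,"wx":0.42,"wy":0.09,"wz":-0.61,"claw":1},
    {"x":0,"y":0,"z":0,"wx":0.42,"wy":0.09,"wz":-0.61,"claw":1},
    {"x":0,"y":0,"z":0,"wx":0.42,"wy":0.09,"wz":-0.61,"claw":1},
    {"x":0,"y":0,"z":0,"wx":0,"wy":0,"wz":0,"claw":1},
  ],
  force=70,
)

```text
clock: 12.75
tcp_pos: [0.5898, 0.131, 0.2194]
tool_rot: [[0.563, 0.515, -0.646], [0.117, -0.824, -0.554], [-0.818, 0.236, -0.525]]
contact_force: [1.7, 0.2, -1.4]
finger_gap: 0.0543
```

```bash
python3 -c "
from h import *
rs();cap('side','s6.png');c=cap('wrist','w6.png')
im=cv2.imread('pics/s6.png')[180:300,230:380];im=cv2.resize(im,None,fx=4,fy=4,interpolation=2)
cv2.imwrite('pics/mix.png',np.clip(im*1.4,0,255).astype(np.uint8))"
```

```text
t 12.75 phi -24.140809996706086 poserr mm [-0.4749 -0.0647 -1.5451] tilt err [0.0378 0.1349 0.0454] F [ 1.708   0.2234 -1.4056] M.ax -0.028020818794921604 [-0.2621  0.0758 -0.2029] gap 0.05428946371964376 q6 1.0588723718883393
```

View pics/mix.png

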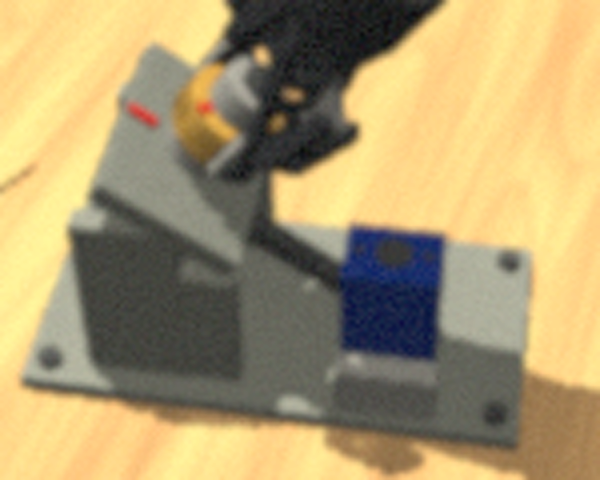

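Side crop: the block is seated behind the fence. The ring's red mark, at (205,107), has turned with the grip. Continuing.

Call:
apply_moves(
  targets=[
    {"x":0,"y":0,"z":0,"wx":0.42,"wy":0.09,"wz":-0.61,"claw":1},
    {"x":0,"y":0,"z":0,"wx":0.42,"wy":0.09,"wz":-0.61,"claw":1},
    {"x":0,"y":0,"z":0,"wx":0.42,"wy":0.09,"wz":-0.61,"claw":1},
    {"x":0,"y":0,"z":0,"wx":0.42,"wy":0.09,"wz":-0.61,"claw":1},
    {"x":0,"y":0,"z":0,"wx":0.42,"wy":0.09,"wz":-0.61,"claw":1},
    {"x":0,"y":0,"z":0,"wx":0.42,"wy":0.09,"wz":-0.61,"claw":1},
    {"x":0,"y":0,"z":0,"wx":0.42,"wy":0.09,"wz":-0.61,"claw":1},
    {"x":0,"y":0,"z":0,"wx":0.42,"wy":0.09,"wz":-0.61,"claw":1},
    {"x":0,"y":0,"z":0,"wx":0.42,"wy":0.09,"wz":-0.61,"claw":1},
    {"x":0,"y":0,"z":0,"wx":0.42,"wy":0.09,"wz":-0.61,"claw":1},
    {"x":0,"y":0,"z":0,"wx":0.42,"wy":0.09,"wz":-0.61,"claw":1},
  ],
  force=70,
)

```text
clock: 13.95
tcp_pos: [0.5899, 0.131, 0.2194]
tool_rot: [[0.562, 0.089, -0.822], [0.116, -0.993, -0.028], [-0.819, -0.08, -0.568]]
contact_force: [2.2, 0.9, -1.2]
finger_gap: 0.0542
```

```bash
python3 -c "
from h import *
rs()"
```

```text
t 13.95 phi 8.165904100736828 poserr mm [-0.5734 -0.0657 -1.608 ] tilt err [0.095  0.0248 0.0687] F [ 2.2182  0.949  -1.1594] M.ax 0.3591693302957625 [-0.5271  0.0681  0.0871] gap 0.054238744063275515 q6 1.6262281103163014
```

Call:
apply_moves(
  targets=[
    {"x":0,"y":0,"z":0,"wx":0.28,"wy":0.06,"wz":-0.41,"claw":1},
    {"x":0,"y":0,"z":0,"wx":0.28,"wy":0.06,"wz":-0.41,"claw":1},
    {"x":0,"y":0,"z":0,"wx":0.28,"wy":0.06,"wz":-0.41,"claw":1},
    {"x":0,"y":0,"z":0,"wx":0.28,"wy":0.06,"wz":-0.41,"claw":1},
  ],
  force=70,
)

```text
clock: 14.35
tcp_pos: [0.5899, 0.131, 0.2194]
tool_rot: [[0.561, -0.023, -0.827], [0.116, -0.988, 0.105], [-0.82, -0.155, -0.552]]
contact_force: [1.6, 0.2, -2.1]
finger_gap: 0.0543
```

```bash
python3 -c "
from h import *
rs()"
```

```text
t 14.35 phi 15.882101897811305 poserr mm [-0.5845 -0.1228 -1.6226] tilt err [ 0.1317 -0.0104  0.0887] F [ 1.5615  0.2068 -2.071 ] M.ax 0.29834347473545564 [-0.3121  0.0832  0.1624] gap 0.054328831482957085 q6 1.763877686596288
```

Call:
apply_moves(
  targets=[
    {"x":0,"y":0,"z":0,"wx":0.2,"wy":0.04,"wz":-0.3,"claw":1},
    {"x":0,"y":0,"z":0,"wx":0.2,"wy":0.04,"wz":-0.3,"claw":1},
    {"x":0,"y":0,"z":0,"wx":0.2,"wy":0.04,"wz":-0.3,"claw":1},
  ],
  force=70,
)

```text
clock: 14.65
tcp_pos: [0.5898, 0.1311, 0.2194]
tool_rot: [[0.562, -0.086, -0.823], [0.114, -0.977, 0.18], [-0.819, -0.195, -0.539]]
contact_force: [2.8, 0.5, -1.5]
finger_gap: 0.054
```

```bash
python3 -c "
from h import *
rs()"
```

```text
t 14.65 phi 20.205748019022277 poserr mm [-0.5512 -0.1943 -1.5962] tilt err [0.1876 0.0069 0.1295] F [ 2.7606  0.4598 -1.5083] M.ax 0.867141603315503 [-0.5201  0.0247  0.7058] gap 0.05396664733219453 q6 1.8446881639074721
```

Axial torque jumped to 0.87 N·m at about 70° turned, so the ring is at the hard stop and the barrel slack is taken up. I'll press slightly once more, then check.

Call:
apply_moves(
  targets=[
    {"x":0,"y":0,"z":0,"wx":0.14,"wy":0.03,"wz":-0.2,"claw":1},
    {"x":0,"y":0,"z":0,"wx":0,"wy":0,"wz":0,"claw":1},
  ],
  force=70,
)

```text
clock: 14.85
tcp_pos: [0.5899, 0.1311, 0.2195]
tool_rot: [[0.562, -0.1, -0.821], [0.114, -0.974, 0.197], [-0.819, -0.205, -0.535]]
contact_force: [2.1, -0.9, -2.3]
finger_gap: 0.0545
```

```bash
python3 -c "
from h import *
rs()"
```

```text
t 14.85 phi 21.2489045296485 poserr mm [-0.5814 -0.1996 -1.6367] tilt err [0.1827 0.0057 0.1261] F [ 2.0995 -0.9228 -2.3271] M.ax 0.23992444712458216 [-0.2094  0.0943  0.163 ] gap 0.05448023506800437 q6 1.8624841406887538
```

Call:
apply_moves(
  targets=[
    {"x":0,"y":0,"z":0,"wx":0.2,"wy":0.04,"wz":-0.3,"claw":1},
    {"x":0,"y":0,"z":0,"wx":0.2,"wy":0.04,"wz":-0.3,"claw":1},
  ],
  force=80,
)

```text
clock: 15.05
tcp_pos: [0.5891, 0.1314, 0.219]
tool_rot: [[0.56, -0.138, -0.817], [0.113, -0.964, 0.241], [-0.821, -0.227, -0.524]]
contact_force: [-2.2, -0.1, 1.0]
finger_gap: 0.0541
```

```bash
python3 -c "
from h import *
rs();
c=cap('wrist','w7.png');s=cap('side');t=cap('top')
im=np.zeros((580,800,3),np.uint8)
im[:288,:]=cv2.resize(c['image'][80:260,70:570],(800,288))
im[290:580,:400]=cv2.resize(s['image'][190:277,240:360],(400,290),interpolation=2);im[290:580,400:]=cv2.resize(t['image'][140:250,230:382],(400,290),interpolation=2)
cv2.imwrite('pics/mix7.png',np.clip(im*1.4,0,255).astype(np.uint8))"
```

```text
t 15.05 phi 23.824481542413828 poserr mm [ 0.1992 -0.4591 -1.2292] tilt err [ 0.2571 -0.0954  0.1625] F [-2.1899 -0.1326  0.9827] M.ax 1.5801584011099663 [-0.8531  0.3379  1.3933] gap 0.054109636584391295 q6 1.9143362952192504
```

View pics/mix7.png

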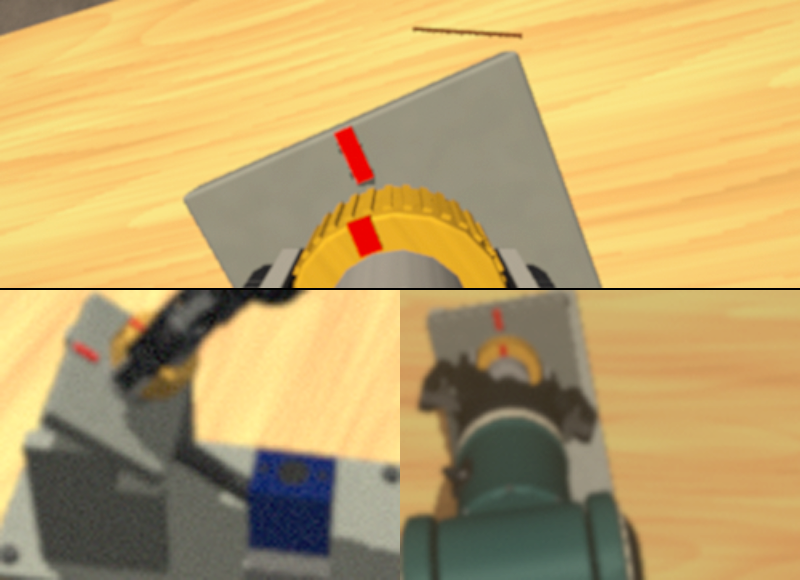

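The ring mark, at about (364,236), is nearly in line with the housing mark, at about (355,155), in the wrist view. Next I'll measure the mark angle.

```bash
cat >> h.py <<'E'
def marks(c,lim=400):
    g=cv2.cvtColor(c['image'],cv2.COLOR_BGR2HSV)
    m=cv2.inRange(g,(0,180,70),(7,255,255))|cv2.inRange(g,(174,180,70),(180,255,255));m[lim:]=0
    n,l,st,ce=cv2.connectedComponentsWithStats(m);u=RF@[0,1,0];w=np.cross(AX,u)
    for i in range(1,n):
        if st[i,4]>30:
            for h in(.013,-.033):
                o,d=ray(c,*ce[i]);q=G+h*AX;t=(q-o)@AX/(d@AX);r=o+t*d-q
                print(ce[i],st[i,4],h,'rad %.1f ang %.2f'%(np.linalg.norm(r)*1e3,np.degrees(np.arctan2(r@u,r@-w))))
E
python3 -c "
from h import *
c=cap('wrist');marks(c);rs()"
```

```text
[290.8769 176.7136] 398 0.013 rad 43.5 ang -9.80
[290.8769 176.7136] 398 -0.033 rad 36.2 ang -0.07
[297.4071 227.3974] 312 0.013 rad 23.9 ang -2.87
[297.4071 227.3974] 312 -0.033 rad 12.8 ang 42.92
t 15.25 phi 23.89455410306453 poserr mm [ 0.1777 -0.4305 -1.2248] tilt err [ 0.2376 -0.0842  0.1507] F [-4.7107  2.5532  1.2582] M.ax 1.4048031365728466 [-0.5307  0.7294  1.4566] gap 0.05431120633255699 q6 1.913887644304922
```

The torque holds at 1.4 N·m, so the ring is hard against its stop. Its mark is 2.9° past the line because the barrel took up the pocket slack. The barrel turns more easily (0.08 N·m) than the thread (0.35 N·m), so I'll ease the ring back gently to return the barrel to its setting.

Call:
apply_moves(
  targets=[
    {"x":0,"y":0,"z":0,"wx":-0.14,"wy":-0.03,"wz":0.2,"claw":1},
    {"x":0,"y":0,"z":0,"wx":-0.14,"wy":-0.03,"wz":0.2,"claw":1},
    {"x":0,"y":0,"z":0,"wx":-0.14,"wy":-0.03,"wz":0.2,"claw":1},
    {"x":0,"y":0,"z":0,"wx":0,"wy":0,"wz":0,"claw":1},
  ],
  force=80,
)

```text
clock: 15.65
tcp_pos: [0.5891, 0.1312, 0.219]
tool_rot: [[0.56, -0.103, -0.822], [0.114, -0.973, 0.2], [-0.82, -0.206, -0.534]]
contact_force: [-2.5, 2.0, 1.7]
finger_gap: 0.054
```

```bash
python3 -c "
from h import *
rs();marks(cap('wrist'));rs()"
```

```text
t 15.65 phi 21.41223828330551 poserr mm [ 0.2134 -0.3477 -1.1981] tilt err [ 0.1958 -0.0749  0.1234] F [-2.5154  2.0134  1.7482] M.ax 0.012700068212419952 [0.0805 0.743  0.1779] gap 0.05402384562323226 q6 1.8667444207771307
[293.7143 175.5163] 399 0.013 rad 43.7 ang -8.89
[293.7143 175.5163] 399 -0.033 rad 36.2 ang -0.18
[297.7436 227.1795] 312 0.013 rad 23.9 ang -0.90
[297.7436 227.1795] 312 -0.033 rad 12.7 ang 44.44
t 15.7 phi 21.419171682788203 poserr mm [ 0.2285 -0.3674 -1.1967] tilt err [ 0.1967 -0.0752  0.124 ] F [-2.4191  1.7798  0.0952] M.ax 0.0043438897759253 [0.0323 0.7453 0.1351] gap 0.053906543823669266 q6 1.8670553940552108
```

Call:
apply_moves(
  targets=[
    {"x":0,"y":0,"z":0,"wx":-0.1,"wy":-0.02,"wz":0.14,"claw":1},
    {"x":0,"y":0,"z":0,"wx":0,"wy":0,"wz":0,"claw":1},
  ],
  force=80,
)

```text
clock: 15.9
tcp_pos: [0.5891, 0.1312, 0.219]
tool_rot: [[0.56, -0.094, -0.823], [0.114, -0.975, 0.189], [-0.82, -0.2, -0.536]]
contact_force: [-2.5, 1.5, 0.4]
finger_gap: 0.0545
```

```bash
python3 -c "
from h import *
rs();marks(cap('wrist'))"
```

```text
t 15.9 phi 20.74750337431523 poserr mm [ 0.223  -0.3547 -1.1996] tilt err [ 0.2022 -0.0807  0.1269] F [-2.5071  1.5434  0.4432] M.ax 0.07724246150565968 [0.0087 0.7482 0.2083] gap 0.05446819895747771 q6 1.8556589272718862
[294.4698 175.2211] 398 0.013 rad 43.8 ang -8.60
[294.4698 175.2211] 398 -0.033 rad 36.2 ang -0.18
[297.7436 227.1795] 312 0.013 rad 23.9 ang -0.22
[297.7436 227.1795] 312 -0.033 rad 12.7 ang 45.18
```

The marks now agree to 0.05°. Releasing and backing out along the barrel axis.

Call:
apply_moves(
  targets=[
    {"x":0,"y":0,"z":0,"wx":0,"wy":0,"wz":0,"claw":0.3},
    {"x":0,"y":0,"z":0,"wx":0,"wy":0,"wz":0,"claw":0.15},
    {"x":0,"y":0,"z":0,"wx":0,"wy":0,"wz":0,"claw":0},
    {"x":0,"y":0,"z":0,"wx":0,"wy":0,"wz":0,"claw":0},
    {"x":-0.11,"y":-0.02,"z":0.16,"wx":0,"wy":0,"wz":0,"claw":0},
    {"x":-0.22,"y":-0.05,"z":0.33,"wx":0,"wy":0,"wz":0,"claw":0},
    {"x":-0.28,"y":-0.06,"z":0.41,"wx":0,"wy":0,"wz":0,"claw":0},
    {"x":-0.28,"y":-0.06,"z":0.41,"wx":0,"wy":0,"wz":0,"claw":0},
    {"x":-0.4,"y":-0.09,"z":0.6,"wx":0,"wy":0,"wz":0,"claw":0},
    {"x":-0.4,"y":-0.09,"z":0.6,"wx":0,"wy":0,"wz":0,"claw":0},
    {"x":-0.3,"y":-0.09,"z":0.5,"wx":0,"wy":0,"wz":0,"claw":0},
    {"x":0,"y":0,"z":0,"wx":0,"wy":0,"wz":0,"claw":0},
    {"x":0,"y":0,"z":0,"wx":0,"wy":0,"wz":0,"claw":0},
  ],
  force=60,
)

```text
clock: 17.25
tcp_pos: [0.5065, 0.111, 0.3487]
tool_rot: [[0.568, -0.094, -0.818], [0.114, -0.975, 0.191], [-0.815, -0.201, -0.543]]
contact_force: [0.4, 0.8, 0.5]
finger_gap: 0.0855
```

```bash
python3 - <<'E'
from h import *
show();c=cap('wrist');marks(c,200)
hsv=cv2.cvtColor(c['image'],cv2.COLOR_BGR2HSV);m=cv2.inRange(hsv,(25,200,100),(35,255,255));m[:,450:]=0
cs,_=cv2.findContours(m,0,2);k=max(cs,key=cv2.contourArea)
W=np.array([onz(c,u,v,.0505)[:2]*1e3 for u,v in k[:,0]],np.float32);print('paddle',cv2.minAreaRect(W),'expected',(O+RF@[-.125,0,0])[:2]*1e3)
cv2.imwrite('pics/w9.png',np.clip(c['image']*1.3,0,255).astype(np.uint8))
E
```

```text
clock 17.25
qpos [ 0.1546 -0.3717  2.219   0.0395  0.6773  1.8596]
tcp_pos [0.5065 0.111  0.3487]
contact_force [0.3538 0.8448 0.4543]
finger_gap 0.08549685380385855
[[ 0.5681 -0.0936 -0.8176]
 [ 0.1136 -0.9751  0.1905]
 [-0.8151 -0.2011 -0.5433]]
[305.2188 153.4583] 96 0.013 rad 40.5 ang -5.47
[305.2188 153.4583] 96 -0.033 rad 36.1 ang -0.36
[308.2444 172.7556] 45 0.013 rad 23.7 ang -0.39
[308.2444 172.7556] 45 -0.033 rad 17.1 ang 13.83
paddle ((520.2321166992188, 117.60423278808594), (49.51291275024414, 12.161458015441895), 11.757238388061523) expected [520.2892 116.3555]
```

View pics/w9.png

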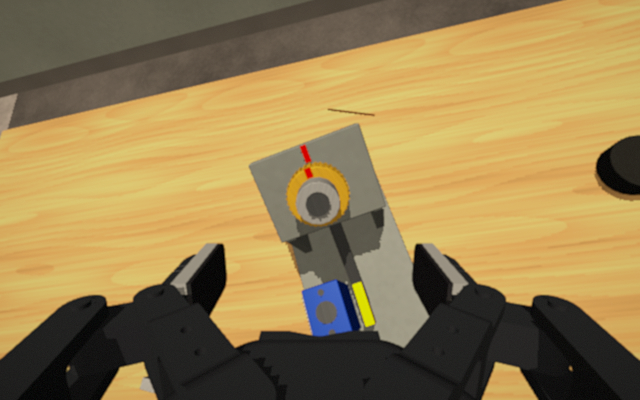

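The marks are in line, at (305,153) and (308,173). The block is upright in the pocket, the paddle is within about 1 mm of where it started, and the gripper is clear. Handing in.

```bash
python3 -c "
from station import *
print(job_done())"
```

```text
the job is handed in; nothing more can be done
None
```

The punch holder is locked and the job is handed in, at about 17 s of the 61 s allowed. The blue block stands released in the pocket, and the lock ring is against its stop. The punch, bushing and pad were never touched.

- **Ring turn:** I turned the ring clockwise until the torque rose to about 1.4–1.6 N·m, well above the 0.35 N·m thread friction. While turning, it drew the barrel about 3° into the pocket's clearance. With the ring still gripped, I eased it back those 3° to return the barrel to its setting. The reaction torque stayed near zero, so the thread should not have loosened.
- **Final check:** The last wrist picture, with the gripper clear, showed the ring mark at -0.39° and the housing mark at -0.36°. The yellow paddle was 1.2 mm from its expected place, and 0.9 mm from where I first measured it. That is within the roughly 2 mm calibration error.
- **Disagreements:** The first move call was refused as "invalid input"; I took this to be a row without all its fields and sent full rows from then on. The torque dipped from 0.87 to 0.24 N·m near the stop before rising for good. The gripper turned about 74° while the ring mark turned about 70°, so there was some finger give or slip.

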